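# Shift the saucepan to the small ring and hold its lid at 45 degrees

## Robot

A 6-joint arm with a two-finger parallel gripper is mounted at the origin on the work surface. World frame = base frame: x ahead of the robot, y to its left, z up, the work surface at z = 0. Lengths are in m, angles in rad, forces in N, time in s.
With the tool pointing down it reaches from about 0.35 to 0.775 m from the base axis. Payload 5.5 kg.
Tool frame: the origin (TCP) lies midway between the tips of the shut fingers; the grasp point (between the pads) lies 19 mm behind it; z points along the fingers, y is the line along which they close (so a half turn about z gives the same grasp; the last joint's range is limited). The gripper opens to 85 mm and grips with 20 to 120 N. Pads are 22 mm wide; open, the fingers measure 114 mm over their backs; the gripper's body (76 mm by 85 mm) begins 54 mm behind the grasp point. The pads swing forward as they close: fully open they stand 13 mm farther back than shut.
Start: joints at [1.073, 0.313, 0.046, 1.304, 0, 1.431], TCP at [0.201, 0.539, 0.205] pointing down, gripper open.
Joint ranges: [-2.76, 2.76], [-0.86, 1.69], [-1.03, 1.26], [-2.2, 2.34], [-1.47, 1.5], [-3.14, 3.14]. Speed limits (rad/s): [2.57, 2.57, 3.14, 3.14, 3.14, 3.14].

## Interface

Orientations are given as a unit quaternion [x, y, z, w].
In Python, from cell import read_state, optics, close_job gives the robot as it stands. The module is installed in compiled form; this text tells all that it offers.
- The arm moves only by the tool drive_tool, never from a script. Its argument "targets" is a list that holds one entry, the list of rows, each a list of 7 numbers: the closure, from 0 (fully open) to 1 (shut), then the shift along the tool's x, y, z each as a share of 0.025 m, from -1 to 1, then the turn, a rotation vector about the tool's x, y, z each as a share of 8 degrees, from -1 to 1. A call has 1 to 20 rows; each row shifts and turns the commanded pose from where the row before left it, along the tool's axes as they then stand; what a row does not reach is not made up. A row lasts 1/8 s, in which the tool goes at most 62.5 mm and 10.7 degrees, less where a joint would pass 70% of its speed; a pose out of reach is approached as far as the arm can. A call with a number of a shift or a turn outside -1 to 1 is refused whole. A call with a gripper value outside its range is refused whole. The fingers move at their own pace and stop on an object; the grip force is fixed at half the most. Time passes only in rows, so rows that do not move let the fingers close. It gives the time, the measured TCP pose, the force, the opening and the grip force at its end, in the units of the state.
- read_state(): the state, without advancing time (a new reading comes with each control period).
- optics.get_image(name): name is "scene" or "side" or "wrist"; returns a dict with "pixels" (480x640x3 uint8, blue, green, red), "fx", "fy", "cx", "cy" (pixels), "k1" (the pictures are not rectified: a ray, as slopes to the right and down, at radius r is drawn at 1 + k1 r^2 times it, then the intrinsics apply), "origin" and "attitude" of the camera in the world. Camera axes: x right, y down, z forward; pixel columns grow to the right and rows downward; lengths in m; the calibration is good to about 2 mm. A picture is of the moment at which its call begins. There is no depth.
- close_job(): hands the job in; it is judged then, once.
The state is a dict: "t": time; "q": joint angles; "dq": joint speeds; "tau": joint torques, N m; "tool_pos": TCP position; "ee_rot": TCP orientation; "ft_force": force on the tool from outside, world axes, zero at the start; "ft_torque": the same for the moment, N m; "grip_width": finger opening in m; "grasp_force": force on a finger pad.
Only numpy, scipy, OpenCV 4.12 (cv2) and the standard library are available. Lean on these libraries where they do the work, as an engineer would, in place of code of your own. Each camera call takes 0.05 s, during which the arm holds its last target. There are 200 camera calls.

## Task

Slide the saucepan along the hob, without lifting it off the glass, from the large ring to the small ring, lid closed, and centre it there. Then raise its hinged lid to 45 degrees and keep holding it open at that angle, with the pan still standing level and centred on the small ring: the program finishes while the robot is holding the lid, since it falls shut by itself. Leave the kettle, the mug and the jar alone.

Things in the scene. Friction and masses are not known exactly. Their poses are not given: they have to be found in the camera images.
- hob: Portable two-ring hob, black glass on a steel case, fixed: 344 mm (its x) by 584 mm (its y), 50 mm high, two knobs on the side towards the robot. Origin: centre of its underside; z up. The flat glass top is 50 mm above the worktop. The two rings lie 280 mm apart along its y; which one is on the left varies.
- ring_large: Large cooking ring: a thin grey circle printed on the glass, 210 mm across, with a small cross at its centre. Flat, nothing stands up. Origin: its centre, on the glass. The pan starts on this ring, up to about 12 mm off its centre.
- ring_small: Small cooking ring: a thin grey circle printed on the glass, 145 mm across, with a small cross at its centre. Flat, nothing stands up. Origin: its centre, on the glass. This is where the pan must go.
- pot: Loose steel saucepan with hinged lid, 0.65-0.95 kg in all (lid 0.2 kg), on the hob. 160 mm across, 95 mm high to the rim. Origin: centre of its underside; z up. Straight black handle along its -x (roughly towards the robot): 22 mm wide, 16 mm thick, middle line 70 mm above the underside, from 77 to 202 mm from the pan's axis. The lid's hinge is on the far (+x) side, beyond the rim.
- pot_handle (a point): Point in the middle of the pan's long handle, at (-150, 0, 70) mm in the pan's frame: a good place to grip it from above, across its 22 mm width.
- lid (a joint): Angle of the lid in rad: 0 closed (lying level on the pan), growing as the lid's side towards the long handle rises, stop at 1.2. No spring or catch: the lid falls shut from every angle when let go. 45 degrees is 0.785.
- lid_hinge (a point): Point on the lid's hinge axis, at (90, 0, 101) mm in the pan's frame; the axis runs along the pan's y. Turns with the pan, not with the lid.
- lid_bar (a point): Middle of the lid's bow handle: a round black bar, 8 mm thick, 84 mm long, parallel to the hinge (pan's y), a post at each end, over the lid's centre, about 38 mm above the lid, so fingertips fit under it. Lid closed: at (0, 0, 144) mm in the pan's frame, 90 mm from the hinge horizontally, 43 mm above it. Turns with the lid. Pads that pinch it and do not turn along can tip the pan.
- kettle: Bystander: loose steel electric kettle, 156 mm across, 200 mm high, black handle at its -y, spout at +y. Origin: centre of its underside. It stands on the worktop to the right of the hob.
- mug: Bystander: loose white mug, 80 mm across, 95 mm high. Origin: centre of its underside. It stands on the worktop to the left of the hob.
- jar: Bystander: loose amber jar with a steel cap, 76 mm across, 120 mm high. Origin: centre of its underside. It stands on the worktop to the left of the hob, farther from the robot than the mug.

How it is judged:
On the way:
1. the pan stands centred on the small ring (within 20 mm) with its lid still closed (horizontal distance between pot and ring_small below 0.02 m and angle between pot's own z axis and vertical below 0.06 rad and linear speed of pot below 0.03 m/s and value of joint lid below 0.12 rad), for 0.2 s.
At the end, for the whole second after the job is handed in: The robot holds the lid still at 45 degrees (0.785 rad, within 0.12 rad either way) and is the only thing that holds it up; the pan stands level and still on the glass, its centre within 20 mm of the small ring's centre (value of joint lid between 0.665 and 0.905 rad and velocity of joint lid between -0.1 and 0.1 rad/s and horizontal distance between pot and ring_small below 0.02 m and z of pot in the frame of ring_small below 0.005 m and angle between pot's own z axis and vertical below 0.06 rad and linear speed of pot below 0.02 m/s and contact force between any of the fingers, the arm and pot above 0.3 N and contact force between each of kettle, mug, jar and pot below 0.1 N); the arm keeps its last pose, push and grip.
It fails at once if the pan is lifted off the glass (more than 10 mm) (z of pot in the frame of hob above 0.06 m).
It fails at once if the pan is tipped (more than 0.15 rad) (angle between pot's own z axis and vertical above 0.15 rad).
It fails at once if the kettle, mug or jar is moved more than 20 mm (distance of any of kettle, mug, jar from where it was at the start of the episode above 0.02 m).
It also fails if it takes over 51 s, if anything falls off the work surface, if the arm or the gripper's body presses on something with over 40 N, if the wrist force passes 120 N, or if a joint passes its speed limit or range.

## Working session

There is one attempt and no reset: what is moved stays moved. The work goes in short steps, Python scripts to look and compute and a tool call to move; the robot and the scene stay as the last step left them, time stands still between calls to the robot, and variables do not carry over. Pictures are saved under pics/ and viewed, at most 10 in all, crops included, and the job is handed in when it is done.

Besides the shell and the picture viewer there is one more tool, called by a JSON object that holds its "op" and its "data", one argument or row to a line. drive_tool: Moves the arm, as the interface text tells. Its arguments: {"type":"object","properties":{"targets":{"type":"array","items":{"type":"array","items":{"type":"array","items":{"type":"number","minimum":-1,"maximum":1}}}}},"required":["targets"]}

```bash
mkdir -p pics; cat > h.py <<'E'
import numpy as np, cv2
from scipy.spatial.transform import Rotation as R
from cell import read_state, optics, close_job
def grab(n,f):
    d=optics.get_image(n); cv2.imwrite('pics/'+f+'.png',d['pixels']); 
    np.savez('pics/'+f+'.npz',**{k:v for k,v in d.items() if k!='pixels'}); return d
def cal(f):
    return dict(np.load('pics/'+f+'.npz'))
def rotm(a):
    a=np.array(a); return a if a.shape==(3,3) else R.from_quat(a).as_matrix()
def ray(c,u,v):
    K=np.array([[c['fx'],0,c['cx']],[0,c['fy'],c['cy']],[0,0,1]],float)
    p=cv2.undistortPoints(np.array([[[u,v]]],float),K,np.array([float(c['k1']),0,0,0]))[0,0]
    return rotm(c['attitude'])@np.array([p[0],p[1],1])
def onz(c,u,v,z):
    d=ray(c,u,v); o=np.array(c['origin']); return o+d*(z-o[2])/d[2]
def proj(c,P):
    p=rotm(c['attitude']).T@(np.array(P)-c['origin']); x=p[:2]/p[2]; x=x*(1+c['k1']*(x@x))
    return np.array([c['fx']*x[0]+c['cx'],c['fy']*x[1]+c['cy']])
E
python3 - <<'E'
from h import *
for n in('scene','side'):
    d=grab(n,n+'0'); print({k:v for k,v in d.items() if k!='pixels'})
print(read_state())
E
```

```text
{'fx': 474.9419427091261, 'fy': 474.9419427091261, 'cx': 320.09147763947215, 'cy': 242.35059552130846, 'k1': -0.09195426341793524, 'origin': array([1.34054788, 0.54829227, 0.98866207]), 'attitude': array([ 0.3910539 ,  0.82854413, -0.36040932, -0.17520444])}
{'fx': 578.6691118854837, 'fy': 578.6691118854837, 'cx': 322.09868084089203, 'cy': 234.17330038934224, 'k1': -0.11994504757799175, 'origin': array([ 0.02932385, -1.05703124,  1.36905331]), 'attitude': array([ 0.89992617, -0.22292688,  0.09475356, -0.36257172])}
{'t': 0.1, 'q': array([1.07339930e+00, 3.13960338e-01, 4.50704376e-02, 1.30358561e+00,
       1.34533749e-05, 1.43121549e+00]), 'dq': array([ 0.00138833, -0.00072178,  0.00129286, -0.00139508,  0.00029513,
       -0.00036126]), 'tau': array([ 1.97893307e-03, -4.81726277e+01,  2.99244153e+01,  1.27064230e-02,
       -7.58307874e-05, -1.52076291e-05]), 'tool_pos': array([0.20113393, 0.53813692, 0.20376908]), 'ee_rot': array([ 1.77955145e-01,  9.84038242e-01, -7.95262163e-04, -2.69291342e-04]), 'ft_force': array([ 0.13928549, -0.92918523,  0.73998052]), 'ft_torque': array([-0.05734307, -0.01277845, -0.03690487]), 'grasp_force': 0.0, 'grip_width': 0.0854237687171272}
```

View pics/scene0.png

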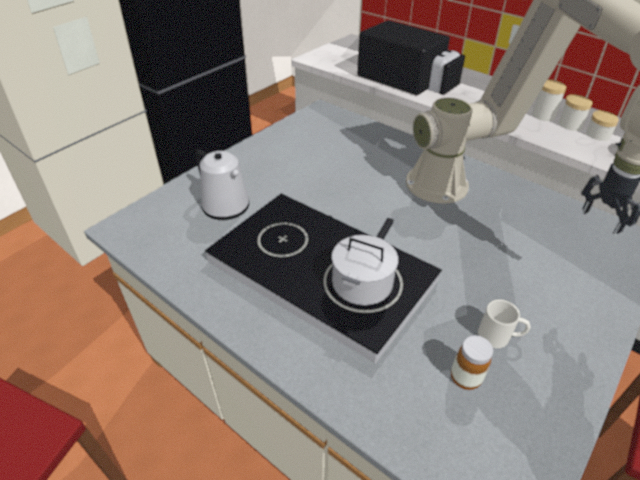

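View pics/side0.png

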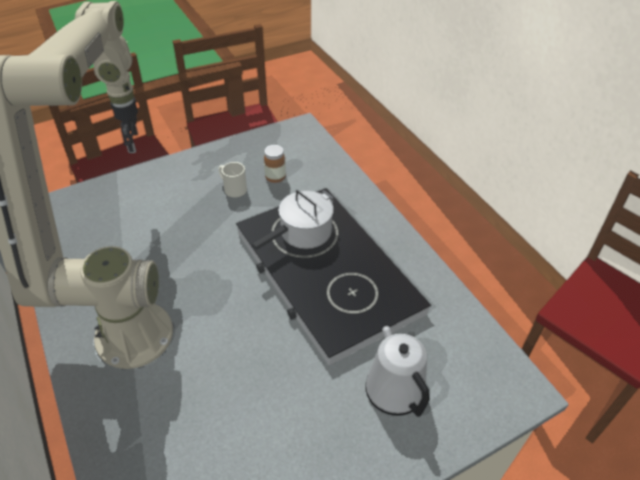

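The small ring's cross is at about (283,239) in scene and (352,293) in side. The pan is at (365,270) and (306,218), with its handle towards the robot. I'll enlarge both views.

```bash
python3 - <<'E'
from h import *
a=cv2.imread('pics/scene0.png')[200:330,230:430]; b=cv2.imread('pics/side0.png')[180:330,230:430]
cv2.imwrite('pics/c1.png',cv2.resize(a,None,fx=4,fy=4,interpolation=cv2.INTER_CUBIC))
cv2.imwrite('pics/c2.png',cv2.resize(b,None,fx=4,fy=4,interpolation=cv2.INTER_CUBIC))
for f,u,v in(('scene0',283,239),('side0',352,293)): print(onz(cal(f),u,v,.05))
E
```

```text
[ 0.60770018 -0.18083287  0.05      ]
[ 0.60415681 -0.18634324  0.05      ]
```

View pics/c1.png

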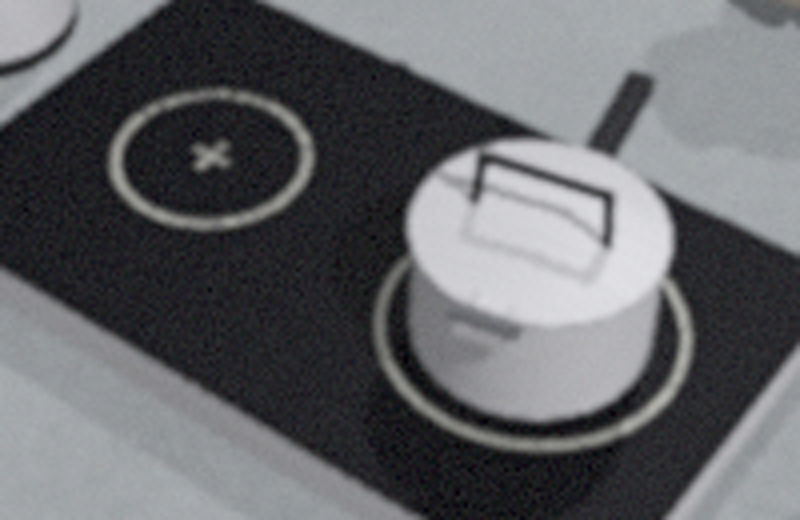

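View pics/c2.png

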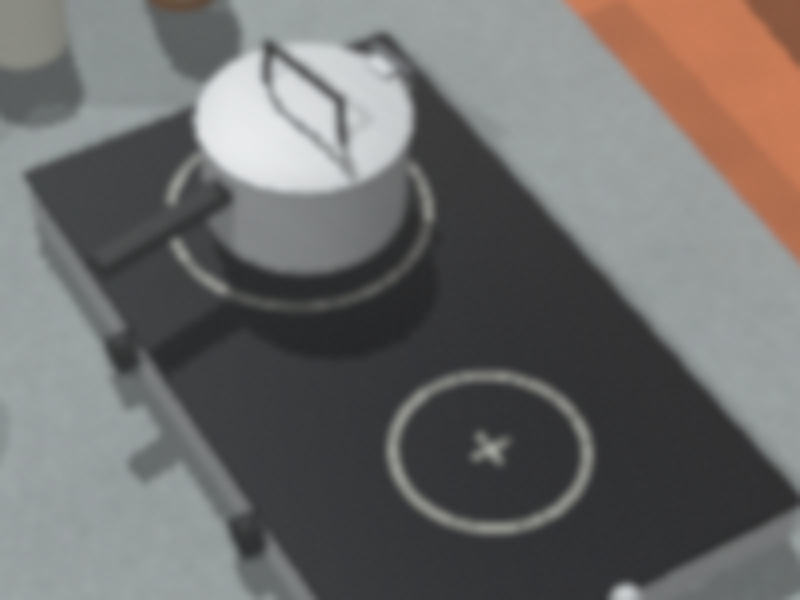

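Crop 1 (scene): cross (212,156), bar ends (482,155) and (611,191), handle end (640,80). Crop 2 (side): cross (490,449), bar ends (268,43) and (343,103), handle end (100,260). I'll triangulate these.

```bash
cat >> h.py <<'E'
def tri(c1,p1,c2,p2):
    a,b=ray(c1,*p1),ray(c2,*p2); a/=np.linalg.norm(a); b/=np.linalg.norm(b)
    s=np.linalg.lstsq(np.c_[a,-b],c2['origin']-c1['origin'],rcond=None)[0]
    x,y=c1['origin']+s[0]*a,c2['origin']+s[1]*b
    return (x+y)/2,np.linalg.norm(x-y)
E
python3 - <<'E'
from h import *
S,T=cal('scene0'),cal('side0')
f=lambda p:(p[0]/4+230-.375,p[1]/4+200-.375); g=lambda p:(p[0]/4+230-.375,p[1]/4+180-.375)
r={}
for n,a,b in(('cross',(212,156),(490,449)),('b1',(482,155),(343,103)),('b2',(611,191),(268,43)),('hend',(640,80),(100,260))):
    x,e=tri(S,f(a),T,g(b)); r[n]=x; print(n,x.round(4),round(e,4))
m=(r['b1']+r['b2'])/2; d=r['b2']-r['b1']; print(m,np.linalg.norm(d),np.degrees(np.arctan2(-d[0],d[1])))
for n,c,h in(('s',S,f),('t',T,g)):
    print(onz(c,*h(dict(s=(212,156),t=(490,449))[n]),.05))
    e=[onz(c,*h(p),.194) for p in dict(s=[(482,155),(611,191)],t=[(343,103),(268,43)])[n]]; print(e,(e[0]+e[1])/2)
    print('hend',onz(c,*h(dict(s=(640,80),t=(100,260))[n]),.128))
E
```

```text
cross [ 0.6068 -0.1829  0.0497] 0.0004
b1 [0.6107 0.0565 0.1924] 0.0013
b2 [0.5894 0.1387 0.1957] 0.001
hend [0.4093 0.0536 0.1229] 0.0022
[0.60005232 0.09758684 0.1940591 ] 0.08499215144800931 14.50320731870296
[ 0.60719941 -0.18278499  0.05      ]
[array([0.61153715, 0.05780876, 0.194     ]), array([0.58726554, 0.1380337 , 0.194     ])] [0.59940135 0.09792123 0.194     ]
hend [0.41597215 0.05601046 0.128     ]
[ 0.60654978 -0.18292818  0.05      ]
[array([0.61027862, 0.05434077, 0.194     ]), array([0.59051965, 0.13998643, 0.194     ])] [0.60039913 0.0971636  0.194     ]
hend [0.40717575 0.05012418 0.128     ]
```

{"op": "drive_tool", "data": {
  "targets": [
    [[0,-0.9,-0.8,0,0,0,0],[0,-0.9,-0.8,0,0,0,0],[0,-0.9,-0.8,0,0,0,0],[0,-0.9,-0.8,0,0,0,0],[0,-0.9,-0.8,0,0,0,0],[0,-0.9,-0.8,0,0,0,0],[0,-0.9,-0.8,0,0,0,0],[0,-0.9,-0.8,0,0,0,0],[0,-0.9,-0.8,0,0,0,0],[0,-0.9,-0.8,0,0,0,0],[0,-0.9,-0.8,0,0,0,0],[0,-0.9,-0.8,0,0,0,0],[0,-0.9,-0.8,0,0,0,0],[0,-0.9,-0.8,0,0,0,0],[0,-0.9,-0.8,0,0,0,0],[0,-0.9,-0.8,0,0,0,0],[0,-0.9,-0.8,0,0,0,0],[0,-0.9,-0.8,0,0,0,0]]
  ]
}}

```text
t: 2.35
tool_pos: [0.4547, 0.0587, 0.2043]
ee_rot: [0.178, 0.984, 0.0, -0.0]
ft_force: [-0.0, 0.1, -0.1]
grip_width: 0.0857
grasp_force: 0.0
```

{"op": "drive_tool", "data": {
  "targets": [
    [[0,0,0,0,0,0,-0.86],[0,0,0,0,0,0,-0.86],[0,0,0,0,0,0,-0.86],[0,0,0,0,0,0,-0.86],[0,0,0,0,0,0,-0.86],[0,0,0,0,0,0,0],[0,0,0,0,0,0,0]]
  ]
}}

```text
t: 3.22
tool_pos: [0.4545, 0.0596, 0.2044]
ee_rot: [-0.12, 0.993, 0.0, -0.0]
ft_force: [-0.0, -0.3, 0.5]
grip_width: 0.0856
grasp_force: 0.0
```

```bash
cat >> h.py <<'E'
def to(P):  # world shift to P, in tool shares
    s=read_state(); M=rotm(s['ee_rot']); return M.T@(np.array(P)-s['tool_pos'])/.025
E
python3 - <<'E'
from h import *
s=read_state(); print(s['t'],s['tool_pos'],rotm(s['ee_rot']).round(3),s['q'],to([.4545,.0613,.1]))
grab('wrist','w1')
E
```

```text
3.225 [0.4544838  0.05959946 0.20441078] [[-0.971 -0.238 -0.   ]
 [-0.238  0.971  0.   ]
 [ 0.     0.    -1.   ]] [-4.51014855e-02  8.82089398e-02 -2.36312595e-01  1.24669503e+00
  9.11542639e-05 -2.85793084e-01] [-0.0184206   0.06504626  4.17643819]
```

View pics/w1.png

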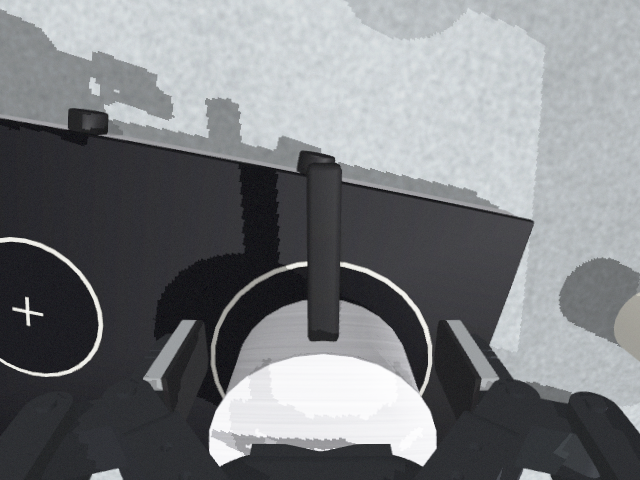

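The wrist view shows the handle at u 308–341, upright and midway between the fingers, so the approach is good. Now I'll descend 104 mm and grip.

{"op": "drive_tool", "data": {
  "targets": [
    [[0,0,0,0.8,0,0,0],[0,0,0,0.8,0,0,0],[0,0,0,0.8,0,0,0],[0,0,0,0.8,0,0,0],[0,0,0,0.6,0,0,0],[0,0,0,0.36,0,0,0],[0,0,0,0,0,0,0],[0.4,0,0,0,0,0,0],[0.6,0,0,0,0,0,0],[0.7,0,0,0,0,0,0],[1,0,0,0,0,0,0],[1,0,0,0,0,0,0],[1,0,0,0,0,0,0],[1,0,0,0,0,0,0],[1,0,0,0,0,0,0],[1,0,0,0,0,0,0]]
  ]
}}

```text
t: 5.28
tool_pos: [0.4554, 0.0596, 0.1013]
ee_rot: [-0.121, 0.993, -0.0, 0.001]
ft_force: [0.3, 0.5, 6.4]
grip_width: -0.0003
grasp_force: 2.9
```

```bash
python3 - <<'E'
from h import *
c=cal('w1'); print(onz(c,27,311,.05), onz(c,324,165,.128),onz(c,324,335,.128))
s=read_state(); print(s['tool_pos'],s['ft_force'],s['grasp_force'],s['grip_width'])
d=grab('side','s1')
cv2.imwrite('pics/s1c.png',cv2.resize(d['pixels'][150:300,200:400],None,fx=4,fy=4,interpolation=cv2.INTER_CUBIC))
E
```

```text
[ 0.608897   -0.18733974  0.05      ] [0.40556181 0.0486143  0.128     ] [0.51878058 0.07681403 0.128     ]
[0.45543917 0.05958392 0.10130381] [0.34313543 0.54373696 6.3760002 ] 2.851913496851921 -0.00030260803637266616
```

View pics/s1c.png

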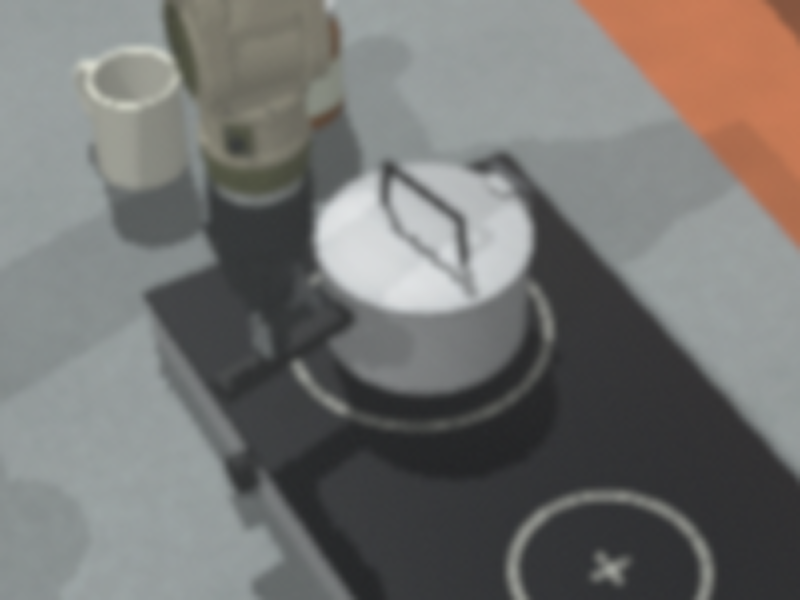

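```bash
python3 - <<'E'
from h import *
a=grab('wrist','w2')['pixels']; b=grab('scene','sc2')['pixels']
b=cv2.resize(b[190:310,330:450],(480,480),interpolation=cv2.INTER_CUBIC)
cv2.imwrite('pics/m2.png',np.hstack([cv2.resize(a[:,160:480],(320,480)),b]))
E
```

```text
(no output)
```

View pics/m2.png

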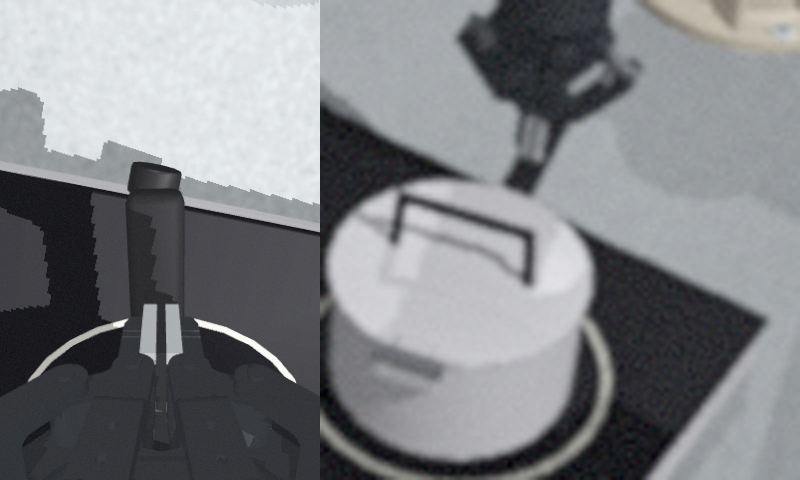

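```bash
python3 - <<'E'
from h import *
for z in(.1013,.112,.12,.128,.14): print(z,(proj(cal('s1'),[.4554,.0596,z])-[200,150])*4,(proj(cal('sc2'),[.4554,.0596,z])-[330,190])*4+[320,0], proj(cal('w2'),[.4554,.0596,z])-[160,0])
s=read_state(); print(s['tool_pos'],s['ft_force'],s['ft_torque'],s['grasp_force'],s['grip_width'])
E
```

```text
0.1013 [275.19799551 372.83663808] [528.08887152 177.38137916] [162.57096665 293.91211603]
0.112 [274.37419646 363.04398742] [529.56440383 165.9736767 ] [162.62901193 304.26739553]
0.12 [273.7540687  355.66504861] [530.67700178 157.36344988] [162.67685471 312.82260028]
0.128 [273.13031533 348.23656761] [531.79772114 148.68299604] [162.72906894 322.18045676]
0.14 [272.18782928 336.99998108] [533.49419037 135.52897684] [162.81695696 337.98201421]
[0.45544286 0.05956212 0.10131056] [-0.04477127  0.36944931  5.85372077] [0.04466348 0.00963443 0.01104979] 2.8520947694778442 0.00024917068248608474
```

The fingers shut to 0 mm with 6 N upward force, and the pan has not moved. So the handle is not between the pads. I'll open and probe step by step.

{"op": "drive_tool", "data": {
  "targets": [
    [[0,0,0,0,0,0,0],[0,0,0,0,0,0,0],[0,0,0,0,0,0,0],[0,0,0,0,0,0,0],[0,0,0,0,0,0,0],[0,0,0,0,0,0,0]]
  ]
}}

```text
t: 6.18
tool_pos: [0.4546, 0.0596, 0.1005]
ee_rot: [-0.121, 0.993, 0.0, -0.0]
ft_force: [-0.0, 0.7, 0.1]
grip_width: 0.0856
grasp_force: 0.0
```

{"op": "drive_tool", "data": {
  "targets": [
    [[0.6,0,0,0,0,0,0],[0.6,0,0,0,0,0,0],[0.6,0,0,0,0,0,0],[0.6,0,0,0,0,0,0]]
  ]
}}

```text
t: 6.68
tool_pos: [0.4547, 0.0596, 0.1006]
ee_rot: [-0.121, 0.993, 0.0, 0.0]
ft_force: [-0.2, 1.8, 0.1]
grip_width: 0.0342
grasp_force: 0.0
```

{"op": "drive_tool", "data": {
  "targets": [
    [[0.75,0,0,0,0,0,0],[0.75,0,0,0,0,0,0],[0.75,0,0,0,0,0,0]]
  ]
}}

```text
t: 7.05
tool_pos: [0.4548, 0.0594, 0.1007]
ee_rot: [-0.121, 0.993, -0.0, 0.0]
ft_force: [0.0, -2.0, 1.0]
grip_width: 0.0213
grasp_force: 4.8
```

```bash
python3 - <<'E'
from h import *
d=grab('wrist','w3'); s=read_state(); print(s['tool_pos'],s['ft_force'],s['grasp_force'],s['grip_width'])
E
```

```text
[0.45474285 0.05941512 0.10068006] [ 0.40080906 -1.43333988  1.40830836] 4.826973080635071 0.021336910501415642
```

View pics/w3.png

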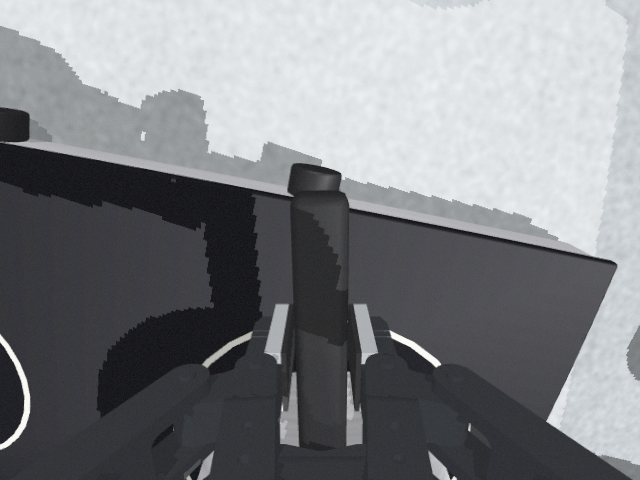

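The handle is between the pads at a width of 21 mm. Earlier, the full squeeze slipped off it. I'll go lower and grip progressively.

{"op": "drive_tool", "data": {
  "targets": [
    [[0.65,0,0,0,0,0,0],[0.65,0,0.05,0.14,0,0,0],[0.65,0,0.05,0.14,0,0,0],[0.75,0,0,0,0,0,0],[0.78,0,0,0,0,0,0],[0.78,0,0,0,0,0,0],[0.78,0,0,0,0,0,0]]
  ]
}}

```text
t: 7.98
tool_pos: [0.4537, 0.062, 0.0933]
ee_rot: [-0.121, 0.993, 0.0, -0.0]
ft_force: [-0.6, -0.4, -3.7]
grip_width: 0.02
grasp_force: 58.1
```

{"op": "drive_tool", "data": {
  "targets": [
    [[0.82,0,0,0,0,0,0],[0.82,0,0,0,0,0,0],[0.82,0,0,0,0,0,0]]
  ]
}}

```text
t: 8.35
tool_pos: [0.4538, 0.062, 0.0935]
ee_rot: [-0.121, 0.993, 0.0, -0.0]
ft_force: [-1.3, -1.2, -2.5]
grip_width: 0.02
grasp_force: 59.0
```

{"op": "drive_tool", "data": {
  "targets": [
    [[0.87,0,0,0,0,0,0],[0.87,0,0,0,0,0,0],[0.87,0,0,0,0,0,0]]
  ]
}}

```text
t: 8.72
tool_pos: [0.4538, 0.062, 0.0935]
ee_rot: [-0.121, 0.993, 0.0, -0.0]
ft_force: [-2.6, -0.4, -3.0]
grip_width: 0.0201
grasp_force: 59.0
```

{"op": "drive_tool", "data": {
  "targets": [
    [[0.87,0,0,0.02,0,0,0],[0.87,0.05,-0.2,0,0,0,0],[0.87,0.09,-0.42,0,0,0,0],[0.87,0.15,-0.7,0,0,0,0],[0.87,0.15,-0.7,0,0,0,0],[0.87,0.15,-0.7,0,0,0,0],[0.87,0.15,-0.7,0,0,0,0]]
  ]
}}

```text
t: 9.6
tool_pos: [0.4572, -0.0262, 0.0932]
ee_rot: [-0.121, 0.993, 0.0, 0.001]
ft_force: [-0.5, 3.1, -2.2]
grip_width: 0.02
grasp_force: 59.2
```

{"op": "drive_tool", "data": {
  "targets": [
    [[0.87,0.15,-0.7,0,0,0,0],[0.87,0.15,-0.7,0,0,0,0],[0.87,0.16,-0.7,0,0,0,0],[0.87,0.16,-0.7,0,0,0,0],[0.87,0.16,-0.7,0,0,0,0],[0.87,0.16,-0.7,0,0,0,0],[0.87,0.16,-0.7,0,0,0,0],[0.87,0.16,-0.7,0,0,0,0],[0.87,0.16,-0.7,0,0,0,0],[0.87,0.16,-0.7,0,0,0,0],[0.87,0.1,-0.42,0,0,0,0],[0.87,0.05,-0.2,0,0,0,0],[0.87,0,0,0,0,0,0],[0.87,0,0,0,0,0,0],[0.87,0,0,0,0,0,0]]
  ]
}}

```text
t: 11.48
tool_pos: [0.4604, -0.2212, 0.0932]
ee_rot: [-0.121, 0.993, -0.001, -0.0]
ft_force: [-0.6, 0.4, 2.4]
grip_width: 0.0196
grasp_force: 59.5
```

```bash
python3 - <<'E'
from h import *
s=read_state(); print(s['t'],s['tool_pos'],s['ft_force'],s['grasp_force'],s['grip_width'])
a=grab('scene','sc3')['pixels'];b=grab('side','s3')['pixels']
k=lambda i,x,y:cv2.resize(i[y:y+120,x:x+100],(400,480),interpolation=cv2.INTER_CUBIC)
cv2.imwrite('pics/m3.png',np.hstack([k(a,230,180),k(b,290,200)]))
E
```

```text
11.475 [ 0.46040217 -0.22118405  0.09321075] [-0.61250156  0.42300566  2.41571044] 59.542885422706604 0.019566339845451416
```

View pics/m3.png

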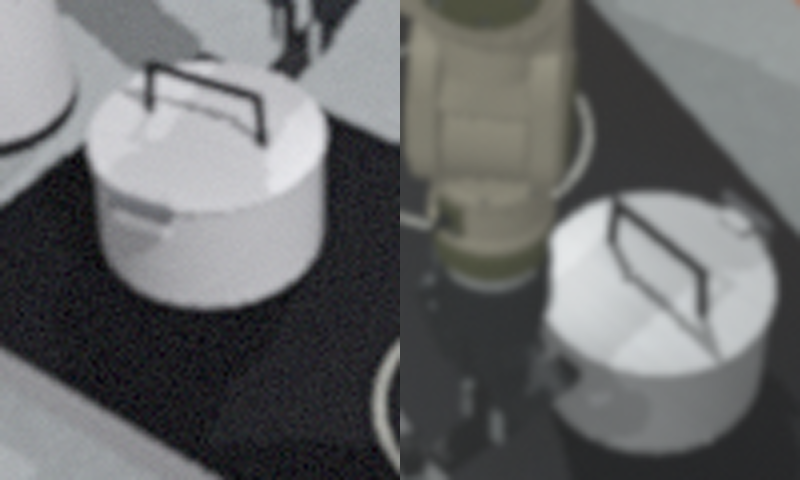

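Bar ends: scene crop (151,65) and (262,98); side crop (305,272) and (215,200) after taking off its 400 px offset. The pan covers the small ring.

```bash
python3 - <<'E'
from h import *
S,T=cal('sc3'),cal('s3')
f=lambda p:(p[0]/4+230-.375,p[1]/4+180-.375); g=lambda p:(p[0]/4+290-.375,p[1]/4+200-.375)
r=[]
for a,b in(((151,65),(305,272)),((262,98),(215,200))):
    x,e=tri(S,f(a),T,g(b)); r.append(x); print(x.round(4),round(e,4))
d=r[1]-r[0]; print((r[0]+r[1])/2,np.linalg.norm(d),np.degrees(np.arctan2(-d[0],d[1])))
E
```

```text
[ 0.6174 -0.2229  0.1932] 0.0015
[ 0.5962 -0.1388  0.1938] 0.0005
[ 0.60679615 -0.18084334  0.19352763] 0.08679639321288724 14.162774658889651
```

Centred to about 2 mm, yaw 14°. Release the handle, rise, and turn the tool 90° so the pads face along the pan's x.

{"op": "drive_tool", "data": {
  "targets": [
    [[0.6,0,0,0,0,0,0],[0.5,0,0,0,0,0,0],[0.5,0,0,0,0,0,0],[0.5,0,0,0,0,0,0],[0.5,0,0,-0.4,0,0,0],[0.5,0,0,-0.8,0,0,0],[0.5,0,0,-0.8,0,0,0],[0.5,0,0,-0.8,0,0,0],[0.5,0,0,-0.8,0,0,0],[0.5,0,0,-0.8,0,0,0],[0.5,0,0,-0.8,0,0,0],[0.5,0,0,-0.8,0,0,0],[0.5,0,0,-0.8,0,0,0]]
  ]
}}

```text
t: 13.2
tool_pos: [0.4604, -0.2208, 0.2646]
ee_rot: [-0.121, 0.993, -0.0, 0.0]
ft_force: [0.2, -0.4, -0.2]
grip_width: 0.0425
grasp_force: 0.0
```

{"op": "drive_tool", "data": {
  "targets": [
    [[0.6,0,0,0,0,0,0.9],[0.6,0,0,0,0,0,0.9],[0.6,0,0,0,0,0,0.9],[0.6,0,0,0,0,0,0.9],[0.6,0,0,0,0,0,0.9],[0.6,0,0,0,0,0,0.9],[0.6,0,0,0,0,0,0.9],[0.6,0,0,0,0,0,0.9],[0.6,0,0,0,0,0,0.9],[0.6,0,0,0,0,0,0.9],[0.6,0,0,0,0,0,0.9],[0.6,0,0,0,0,0,0.9],[0.6,0,0,0,0,0,0.45],[0.6,0,0,0,0,0,0]]
  ]
}}

```text
t: 14.95
tool_pos: [0.4605, -0.2208, 0.2637]
ee_rot: [0.616, 0.788, 0.0, 0.0]
ft_force: [-1.0, -0.9, -0.4]
grip_width: 0.0342
grasp_force: 0.0
```

```bash
cat >> h.py <<'E'
PC=np.array([.6068,-.181,.05]); Y=R.from_euler('z',14.1,degrees=True)
HIN=np.array([.09,0,.101])
def pose(lid,tilt,deep=.024):   # bar at lid angle, tool tilt (deg), TCP deep beyond bar
    b=HIN+R.from_euler('y',lid,degrees=True).apply([-.09,0,.043])
    M0=np.array([[0,1,0],[1,0,0],[0,0,-1]]).astype(float)  # tool x=pan y, tool y=pan x, z down
    M=(Y*R.from_euler('y',tilt,degrees=True)).as_matrix()@M0
    return PC+Y.apply(b)+M[:,2]*deep, M
def step(p,M,p0=None,M0=None):
    if p0 is None: s=read_state(); p0,M0=s['tool_pos'],rotm(s['ee_rot'])
    return (M0.T@(p-p0)/.025).round(3),(R.from_matrix(M0.T@M).as_rotvec(degrees=True)/8).round(3)
E
python3 - <<'E'
from h import *
s=read_state(); print(s['t'],s['tool_pos'],s['q'])
p,M=pose(45,13); print('final test',p,step(p,M))
E
```

```text
14.95 [ 0.46048752 -0.22078086  0.26374951] [-6.04419607e-01  1.76296495e-01  1.10606926e-02  1.40477839e+00
  6.85248378e-05  7.23052016e-01]
final test [ 0.65661957 -0.16848619  0.22166032] (array([0.141, 8.117, 1.688]), array([ 1.629,  0.002, -0.02 ]))
```

{"op": "drive_tool", "data": {
  "targets": [
    [[0.6,0,0.9,0,0,0,0],[0.6,0,0.9,0,0,0,0],[0.6,0,0.9,0,0,0,0],[0.6,0,0.9,0,0,0,0],[0.6,0,0.9,0,0,0,0],[0.6,0,0.9,0,0,0,0],[0.6,0,0.9,0,0,0,0],[0.6,0,0.9,0,0,0,0],[0.6,0.1,0.9,0,0,0,0],[0.6,0,0,0.8,0,0,0],[0.6,0,0,0.8,0,0,0],[0.6,0,0,0,0.8,0,0],[0.6,0,0,0,0.8,0,0],[0.6,0,0,0,0,0,0],[0.6,0,0,0,0,0,0]]
  ]
}}

```text
t: 16.82
tool_pos: [0.6567, -0.1698, 0.223]
ee_rot: [0.612, 0.783, -0.087, -0.068]
ft_force: [0.2, 0.2, 0.2]
grip_width: 0.0344
grasp_force: 0.0
```

```bash
python3 - <<'E'
from h import *
s=read_state(); print(s['t'],s['tool_pos'],s['q'].round(3))
p,M=pose(45,13); print('err',step(p,M))
# pre-grasp: tilt -32, 60 mm back along tool
p,M=pose(0,-32,-.045); print('pre',p,step(p,M)); print('grasp',pose(0,-32)[0])
E
```

```text
16.825 [ 0.6566853  -0.16977742  0.22295684] [-0.315  0.76   0.797  1.797 -0.117  1.024]
err (array([0.051, 0.021, 0.048]), array([ 0.036, -0.004, -0.02 ]))
pre [ 0.58367208 -0.18680933  0.23216216] (array([ 0.042, -3.006,  0.3  ]), array([-5.589e+00,  4.000e-03, -2.100e-02]))
grasp [ 0.61913489 -0.17790169  0.17364685]
```

{"op": "drive_tool", "data": {
  "targets": [
    [[0.7,0,0,-0.8,0,0,0],[0.7,0,-0.6,-0.8,0,0,0],[0.7,0,-0.6,0,-0.8,0,0],[0.7,0,-0.6,0,-0.8,0,0],[0.7,0,-0.6,0,-0.8,0,0],[0.7,0,-0.6,0,-0.8,0,0],[0.7,0,0,0,-0.8,0,0],[0.7,0,0,0,-0.8,0,0],[0.7,0,0,0,-0.8,0,0],[0.7,0,0,0,0,0,0],[0.7,0,0,0,0,0,0]]
  ]
}}

```text
t: 18.2
tool_pos: [0.5941, -0.1857, 0.2715]
ee_rot: [0.593, 0.758, 0.214, 0.17]
ft_force: [0.1, 0.4, 0.5]
grip_width: 0.0259
grasp_force: 0.0
```

```bash
python3 - <<'E'
from h import *
s=read_state(); print(s['t'],s['tool_pos'],s['grip_width'])
p,M=pose(0,-32,-.02); print('pre',p,step(p,M)); print('grasp',step(*pose(0,-32)))
E
```

```text
18.2 [ 0.59410268 -0.1856606   0.2715088 ] 0.025871311945693688
pre [ 0.59652092 -0.18358193  0.21096096] (array([ 0.066, -1.177,  2.12 ]), array([-0.034,  0.036, -0.013]))
grasp (array([ 0.074, -1.168,  3.88 ]), array([-0.034,  0.036, -0.013]))
```

{"op": "drive_tool", "data": {
  "targets": [
    [[0.7,0.07,-0.6,0,0,0,0],[0.7,0,-0.57,0,0,0,0],[0.7,0,0,0.7,0,0,0],[0.7,0,0,0.7,0,0,0],[0.7,0,0,0.7,0,0,0],[0.7,0,0,0,0,0,0],[0.7,0,0,0,0,0,0]]
  ]
}}

```text
t: 19.08
tool_pos: [0.5962, -0.1831, 0.209]
ee_rot: [0.593, 0.758, 0.215, 0.168]
ft_force: [0.4, 0.4, 0.2]
grip_width: 0.0256
grasp_force: 0.0
```

```bash
python3 - <<'E'
from h import *
s=read_state(); print(s['t'],s['tool_pos'],s['grip_width']); print('grasp',step(*pose(0,-32)))
a=grab('wrist','w4')['pixels'];b=grab('side','s4')['pixels']
cv2.imwrite('pics/m4.png',np.hstack([cv2.resize(a[:,100:540],(440,480)),cv2.resize(b[200:320,310:400],(360,480),interpolation=cv2.INTER_CUBIC)]))
c=cal('w4'); B=PC+[0,0,.144]; v=Y.apply([0,.042,0])
print([proj(c,B+v*k)-[100,0] for k in(-1,0,1)],proj(c,s['tool_pos'])-[100,0])
E
```

```text
19.075 [ 0.59618481 -0.18305706  0.2090432 ] 0.02555940372399795
grasp (array([-0.021,  0.059,  1.699]), array([-0.049,  0.01 , -0.024]))
[array([221.64020857, 352.29337792]), array([221.56151749, 280.55858738]), array([221.46695209, 198.41244499])] [218.78371911 295.0860704 ]
```

View pics/m4.png

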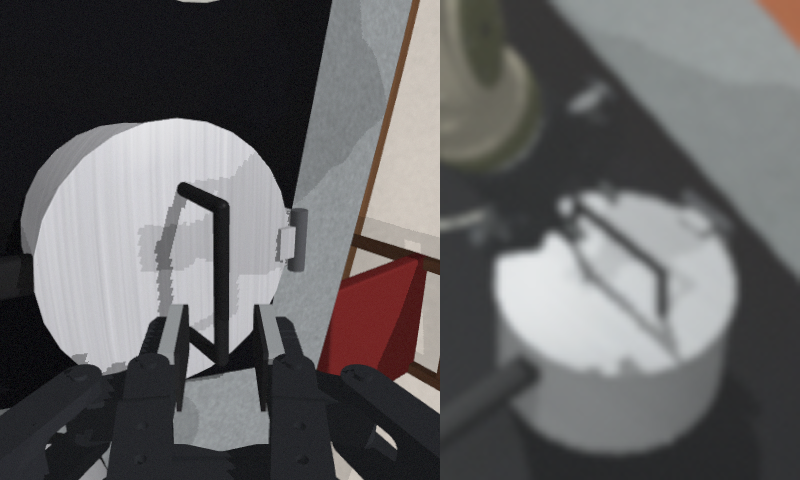

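The bar lies at u≈221, v 207–365 in the wrist crop, midway between the pads and within 1–2 mm of the prediction. The pan is on the ring with its lid closed. Now advance and close.

{"op": "drive_tool", "data": {
  "targets": [
    [[0.7,0,0.03,0.45,0,0,0],[0.7,0,0.02,0.45,0,0,0],[0.7,0,0,0.4,0,0,0],[0.7,0,0,0.4,0,0,0],[0.7,0,0,0,0,0,0],[0.7,0,0,0,0,0,0]]
  ]
}}

```text
t: 19.92
tool_pos: [0.6191, -0.1772, 0.1735]
ee_rot: [0.593, 0.758, 0.215, 0.168]
ft_force: [-0.1, 0.6, 0.5]
grip_width: 0.0254
grasp_force: 0.0
```

{"op": "drive_tool", "data": {
  "targets": [
    [[0.8,0,0,0,0,0,0],[0.85,0,0,0,0,0,0],[0.88,0,0,0,0,0,0],[0.88,0,0,0,0,0,0],[0.88,0,0,0,0,0,0]]
  ]
}}

```text
t: 20.55
tool_pos: [0.6191, -0.1774, 0.1735]
ee_rot: [0.593, 0.758, 0.215, 0.168]
ft_force: [0.7, 0.7, -0.6]
grip_width: 0.01
grasp_force: 0.0
```

{"op": "drive_tool", "data": {
  "targets": [
    [[0.91,0,0,0,0,0,0],[0.91,0,0,0,0,0,0],[0.91,0,0,0,0,0,0]]
  ]
}}

```text
t: 20.92
tool_pos: [0.6185, -0.1774, 0.173]
ee_rot: [0.593, 0.758, 0.214, 0.167]
ft_force: [-4.2, -2.6, 0.4]
grip_width: 0.0073
grasp_force: 2.1
```

{"op": "drive_tool", "data": {
  "targets": [
    [[0.91,0,-0.03,0,0,0,0],[0.93,0,0,0,0,0,0],[0.93,0,0,0,0,0,0],[0.93,0,0,0,0,0,0]]
  ]
}}

```text
t: 21.42
tool_pos: [0.6183, -0.1775, 0.1731]
ee_rot: [0.593, 0.758, 0.215, 0.168]
ft_force: [-3.9, -2.3, 1.0]
grip_width: 0.0062
grasp_force: 8.2
```

```bash
python3 - <<'E'
from h import *
s=read_state(); p0,M0=s['tool_pos'],rotm(s['ee_rot'])
print(s['ft_force'],M0.T@s['ft_force'],s['grip_width'],s['grasp_force'])
# arc relative to actual pose, rotate about hinge axis, constant body twist
h=PC+Y.apply(HIN); ax=Y.apply([0,1,0])
for n,a in((1,2.5),(1,45)):
    Q=R.from_rotvec(ax*np.radians(a)); print(a,step(h+Q.apply(p0-h),Q.as_matrix()@M0,p0,M0))
E
```

```text
[-3.89707207 -2.27416532  1.03512463] [-1.27203377 -3.14343324 -3.15138687] 0.006202967293411872 8.205523565411568
2.5 (array([ 0.   ,  0.106, -0.093]), array([ 0.312, -0.001, -0.001]))
45 (array([ 0.006,  2.33 , -0.852]), array([ 5.625, -0.019, -0.009]))
```

{"op": "drive_tool", "data": {
  "targets": [
    [[0.93,0,0.106,-0.093,0.312,0,0],[0.93,0,0.106,-0.093,0.312,0,0],[0.93,0,0.106,-0.093,0.312,0,0],[0.93,0,0.106,-0.093,0.312,0,0],[0.93,0,0,0,0,0,0]]
  ]
}}

```text
t: 22.05
tool_pos: [0.6243, -0.1757, 0.187]
ee_rot: [0.605, 0.774, 0.149, 0.116]
ft_force: [-2.8, -0.6, 0.0]
grip_width: 0.0061
grasp_force: 5.3
```

```bash
python3 - <<'E'
from h import *
s=read_state(); M0=rotm(s['ee_rot']); print(s['tool_pos'],s['ft_force'],M0.T@s['ft_force'],s['ft_torque'],s['grip_width'],s['grasp_force'], 'err from ideal 10deg',step(*pose(10,-22)))
a=grab('scene','sc5')['pixels'];b=cv2.imread('pics/sc3.png')
# pan body below the lid: shift relative to sc3 by template match
t=b[235:258,245:320]; r=cv2.matchTemplate(a[225:268,235:330],t,cv2.TM_CCOEFF_NORMED); print(cv2.minMaxLoc(r)[1::2], 'expect (10,10)')
E
```

```text
[ 0.62433589 -0.17570767  0.1869657 ] [-2.82196064 -0.59454895  0.04403032] [ 0.10426905 -2.66088899 -1.10801025] [-0.13930537  0.85648882  0.00425511] 0.006144724070302475 5.267307758331299 err from ideal 10deg (array([-0.034, -0.021,  0.002]), array([-0.033,  0.003, -0.016]))
(0.9955171942710876, (10, 10)) expect (10,10)
```

{"op": "drive_tool", "data": {
  "targets": [
    [[0.94,0,0.106,-0.093,0.312,0,0],[0.94,0,0.106,-0.093,0.312,0,0],[0.94,0,0.106,-0.093,0.312,0,0],[0.94,0,0.106,-0.093,0.312,0,0],[0.94,0,0.106,-0.093,0.312,0,0],[0.94,0,0.106,-0.093,0.312,0,0],[0.94,0,0.106,-0.093,0.312,0,0],[0.94,0,0,0,0,0,0]]
  ]
}}

```text
t: 23.1
tool_pos: [0.6374, -0.1727, 0.2063]
ee_rot: [0.616, 0.787, 0.029, 0.022]
ft_force: [-4.3, -0.4, 3.0]
grip_width: 0.0046
grasp_force: 2.7
```

{"op": "drive_tool", "data": {
  "targets": [
    [[0.94,0,0.106,-0.093,0.312,0,0],[0.94,0,0.106,-0.093,0.312,0,0],[0.94,0,0.106,-0.093,0.312,0,0],[0.94,0,0.106,-0.093,0.312,0,0],[0.94,0,0.106,-0.093,0.312,0,0],[0.94,0,0.106,-0.093,0.312,0,0],[0.94,0,0.106,-0.093,0.312,0,0],[0.94,0,0,0,0,0,0],[0.94,0,0,0,0,0,0]]
  ]
}}

```text
t: 24.22
tool_pos: [0.656, -0.1685, 0.2213]
ee_rot: [0.612, 0.782, -0.09, -0.071]
ft_force: [-0.1, -0.5, -1.3]
grip_width: 0.0052
grasp_force: 0.0
```

```bash
python3 - <<'E'
from h import *
s=read_state(); M0=rotm(s['ee_rot']); print(s['t'],s['tool_pos'],s['ft_force'],s['ft_torque'],s['grip_width'],s['grasp_force'], 'err from ideal',step(*pose(45,13)))
print('lid angle from tool',[np.degrees(np.arctan2(b[2],-b[0])-np.arctan2(.043,.09)) for b in [Y.inv().apply(s['tool_pos']-M0[:,2]*.024-PC)-HIN]])
a=grab('scene','sc6')['pixels'];b=cv2.imread('pics/sc3.png')
t=b[238:256,260:310]; r=cv2.matchTemplate(a[228:266,250:320],t,cv2.TM_CCOEFF_NORMED); print(cv2.minMaxLoc(r)[1::2])
c=cal('sc6'); 
for l in(35,45,55):  # lid rim outline corners in the image: predicted near-edge and bar ends
  Q=R.from_euler('y',l,degrees=True); print(l,[proj(c,PC+Y.apply(HIN+Q.apply(v))).round(1).tolist() for v in([-.17,0,0],[-.09,.08,0],[-.09,-.08,0],[-.09,.042,.043],[-.09,-.042,.043])])
w=grab('wrist','w6')['pixels']; g=cv2.cvtColor(w,cv2.COLOR_BGR2GRAY); print(cv2.resize(g,(32,24),interpolation=cv2.INTER_AREA)[8:24])
g=cv2.cvtColor(a,cv2.COLOR_BGR2GRAY); print(g[186:250:4,240:340:5])
E
```

```text
24.225 [ 0.65597924 -0.16846099  0.22125776] [-0.07647925 -0.52963123 -1.26801272] [ 0.06057256 -0.20182632  0.00253797] 0.00524511867835254 0.0 err from ideal (array([-0.007,  0.02 , -0.021]), array([-0.024, -0.01 , -0.027]))
lid angle from tool [np.float64(44.62868873996728)]
(0.9951604008674622, (10, 10))
35 [[288.6, 174.0], [304.4, 208.7], [252.3, 192.9], [286.7, 199.4], [258.7, 191.0]]
45 [[285.0, 170.6], [302.6, 207.3], [250.0, 191.4], [283.7, 200.6], [255.4, 192.0]]
55 [[280.5, 168.9], [300.4, 206.8], [247.4, 190.8], [280.4, 202.9], [251.9, 194.2]]
[[118 117 128 179 180 182 182  45  69 239 245 245 241 215 236 236 240 244
  212  78  26  28  30  33  35  39  52 158 173 180 178 178]
 [118 118 117 160 179 181 181  38 161 243 245 215  84 165 231 226 233 240
  240 150  25  27  29  32  35  38  93 161 178 180 160 158]
 [118 116 111  82  98 107 114  37 208 241 243 174 125 230 236 227 232 237
  239 200  24  27  29  32  34  36 138 162 179 179 175 175]
 [119 118 115  71  73  69  58  52 215 238 240 183 131 236 235 224 231 235
  237 228 109  32  28  31  34  58 161 176 182 184 181 178]
 [120 
[... 2251 characters left out ...]
  32  95
  158 165]
 [172 135  37 204 205 206 203 189 201 211 214 199 219 225 169  37  38  33
   32 132]
 [142  12  12 201 205 208 206 207 205 193 198 218 222 226 115  29  42  35
   32  36]
 [ 22  23  23 117 206 212 209 209 211 213 214 218 225 174 118  31  42  31
   34  32]
 [ 31  28  28 107 112 150 188 213 215 215 217 198 182 176 118  29  38  37
   41  38]
 [ 28  31  20  98 149 118 105 160 177 173 178 179 180 177 121  33  38  36
   31  35]
 [ 35  22  15  85 122 137 165 167 172 177 179 184 179 175 115  35  36  35
   39  33]
 [ 29  28  15  63 125 127 159 166 171 177 179 177 178 178  70  36  35  36
   34  37]
 [ 34  39  19  20 128 143 156 167 169 175 175 179 180 166  34  35  37  38
   35  30]]
```

The bar slipped out of the light pinch: grip force is 0, the lid is shut, and the pan hasn't moved. I'll go back, and this time cage the bar deep between the pads without pinching, so the near pad carries the lid.

{"op": "drive_tool", "data": {
  "targets": [
    [[0.77,0,0,-0.8,0,0,0],[0.77,0,-0.6,-0.8,0,0,0],[0.77,0,-0.6,0,-0.8,0,0],[0.77,0,-0.6,0,-0.8,0,0],[0.77,0,-0.6,0,-0.8,0,0],[0.77,0,-0.6,0,-0.8,0,0],[0.77,0,-0.6,0,-0.8,0,0],[0.77,0,-0.5,0,-0.8,0,0],[0.77,0,0,0,-0.8,0,0],[0.77,0,0,0,0,0,0]]
  ]
}}

```text
t: 25.58
tool_pos: [0.5655, -0.1897, 0.2603]
ee_rot: [0.595, 0.758, 0.211, 0.165]
ft_force: [-0.3, 0.3, -0.0]
grip_width: 0.0198
grasp_force: 0.0
```

```bash
python3 - <<'E'
from h import *
s=read_state(); print(s['t'],s['tool_pos'],s['ft_force'],s['grip_width'])
print('pre',step(*pose(0,-32,-.02))); print('grasp',step(*pose(0,-32,.026)))
# bar still where it was? compare scene with sc3 at the bar/lid
a=grab('scene','sc7')['pixels'];b=cv2.imread('pics/sc3.png')
t=b[192:212,262:304]; r=cv2.matchTemplate(a[182:222,252:314],t,cv2.TM_CCOEFF_NORMED); print(cv2.minMaxLoc(r)[1::2])
E
```

```text
25.575 [ 0.56545579 -0.18972575  0.260322  ] [-0.34564653  0.26032115 -0.00733315] 0.01975931113723675
pre (array([-0.059,  0.068,  2.344]), array([-0.125,  0.016, -0.046]))
grasp (array([-0.054,  0.1  ,  4.184]), array([-0.125,  0.016, -0.046]))
(0.9265702962875366, (10, 10))
```

{"op": "drive_tool", "data": {
  "targets": [
    [[0.77,-0.05,0.08,0.8,-0.12,0,-0.05],[0.77,0,0,0.8,0,0,0],[0.77,0,0,0.7,0,0,0],[0.77,0,0,0,0,0,0]]
  ]
}}

```text
t: 26.12
tool_pos: [0.6005, -0.1831, 0.2128]
ee_rot: [0.59, 0.759, 0.216, 0.17]
ft_force: [0.7, -0.2, -0.8]
grip_width: 0.0194
grasp_force: 0.0
```

```bash
python3 - <<'E'
from h import *
s=read_state(); print(s['t'],s['tool_pos'],s['ft_force'],s['grip_width'])
print('grasp',step(*pose(0,-32,.026)))
E
```

```text
26.125 [ 0.6004925  -0.18311703  0.21281763] [ 0.65994143 -0.1669353  -0.81909335] 0.01943090805234375
grasp (array([ 0.022, -0.171,  1.819]), array([-0.01 ,  0.   ,  0.032]))
```

{"op": "drive_tool", "data": {
  "targets": [
    [[0.77,0,-0.18,0,0,0,0],[0.77,0,0,0.45,0,0,0],[0.77,0,0,0.45,0,0,0],[0.77,0,0,0.45,0,0,0],[0.77,0,0,0.45,0,0,0],[0.77,0,0,0,0,0,0]]
  ]
}}

```text
t: 26.88
tool_pos: [0.6189, -0.1782, 0.1713]
ee_rot: [0.59, 0.759, 0.217, 0.169]
ft_force: [-0.7, 1.4, 0.6]
grip_width: 0.0192
grasp_force: 0.0
```

{"op": "drive_tool", "data": {
  "targets": [
    [[0.84,0,0,0,0,0,0],[0.84,0,0,0,0,0,0]]
  ]
}}

```text
t: 27.12
tool_pos: [0.6193, -0.1791, 0.1733]
ee_rot: [0.59, 0.759, 0.217, 0.171]
ft_force: [0.9, -0.5, -0.2]
grip_width: 0.0133
grasp_force: 0.0
```

```bash
python3 - <<'E'
from h import *
s=read_state(); p0,M0=s['tool_pos'],rotm(s['ee_rot']); print(s['t'],p0,s['ft_force'],s['grip_width'],s['grasp_force'])
print('err',step(*pose(0,-32,.026)))
h=PC+Y.apply(HIN); ax=Y.apply([0,1,0]); Q=R.from_rotvec(ax*np.radians(2.5)); print(step(h+Q.apply(p0-h),Q.as_matrix()@M0,p0,M0))
E
```

```text
27.125 [ 0.61930215 -0.1791268   0.17328361] [ 0.92886059 -0.52733541 -0.15843487] 0.013329212997835578 0.0
err (array([0.049, 0.012, 0.07 ]), array([0.005, 0.015, 0.025]))
(array([-0.001,  0.107, -0.092]), array([ 0.312,  0.001, -0.001]))
```

{"op": "drive_tool", "data": {
  "targets": [
    [[0.86,0,0,0.08,0,0,0],[0.86,0,0.107,-0.092,0.312,0,0],[0.86,0,0.107,-0.092,0.312,0,0],[0.86,0,0.107,-0.092,0.312,0,0],[0.86,0,0.107,-0.092,0.312,0,0],[0.86,0,0.107,-0.092,0.312,0,0],[0.86,0,0.107,-0.092,0.312,0,0],[0.86,0,0,0,0,0,0],[0.86,0,0,0,0,0,0]]
  ]
}}

```text
t: 28.25
tool_pos: [0.6275, -0.1766, 0.1899]
ee_rot: [0.607, 0.781, 0.116, 0.092]
ft_force: [-4.9, -1.1, 1.8]
grip_width: 0.0124
grasp_force: 2.4
```

```bash
cat >> h.py <<'E'
def lidcheck(n):
    s=read_state(); M0=rotm(s['ee_rot']); print(s['t'],s['tool_pos'],'Ftool',(M0.T@s['ft_force']).round(2),s['grip_width'],s['grasp_force'])
    b=Y.inv().apply(s['tool_pos']-M0[:,2]*.026-PC)-HIN; print('tool arc angle',np.degrees(np.arctan2(b[2],-b[0])-np.arctan2(.043,.09)),'r',np.hypot(b[0],b[2]))
    a=grab('scene',n)['pixels'];o=cv2.imread('pics/sc3.png')
    for y0,y1,x0,x1 in((238,256,260,310),(192,212,262,304)): # pan wall, closed bar
        r=cv2.matchTemplate(a[y0-10:y1+10,x0-10:x1+10],o[y0:y1,x0:x1],cv2.TM_CCOEFF_NORMED); print(cv2.minMaxLoc(r)[1::2])
E
python3 -c "
from h import *
lidcheck('sc8')"
```

```text
28.25 [ 0.62745101 -0.17660453  0.18989503] Ftool [ 0.14 -4.3  -3.24] 0.012368813965514206 2.416812926530838
tool arc angle 14.274620932654015 r 0.09958417762983744
(0.9957988262176514, (10, 10))
(0.548576295375824, (15, 9))
```

```bash
cat >> h.py <<'E'
def lidangle(img,c):
    g=cv2.cvtColor(img,cv2.COLOR_BGR2GRAY).astype(float); S=[]
    th=np.linspace(0,2*np.pi,90,endpoint=False); A=np.arange(0,66,3)
    for l in A:
        Q=R.from_euler('y',l,degrees=True); v=[]
        for r in(.076,.088):
            v.append([proj(c,PC+Y.apply(HIN+Q.apply([-.09+r*np.cos(t),r*np.sin(t),.001]))) for t in th])
        s=[cv2.remap(g,np.array(x,np.float32)[:,0],np.array(x,np.float32)[:,1],cv2.INTER_LINEAR).ravel() for x in v]
        S.append(np.clip(s[0]-s[1],-40,40).mean())
    return dict(zip(A.tolist(),np.round(S,1).tolist()))
E
python3 - <<'E'
from h import *
for n in('side','wrist'): grab(n,n+'9')
for f in('s3','w4','sc3','side9','wrist9','sc8'):
    d=lidangle(cv2.imread(f'pics/{f}.png') if f!='w4x' else 0,cal(f)); print(f,max(d,key=d.get),d)
E
```

```text
s3 0 {0: 38.3, 3: 31.2, 6: 28.2, 9: 21.2, 12: 15.2, 15: 12.1, 18: 9.0, 21: 6.7, 24: 6.7, 27: 9.7, 30: 9.9, 33: 8.4, 36: 6.7, 39: 11.1, 42: 5.6, 45: 0.3, 48: -2.9, 51: 0.8, 54: 1.8, 57: 0.5, 60: -3.9, 63: -4.2}
w4 0 {0: 33.6, 3: 33.5, 6: 28.1, 9: 14.3, 12: 8.6, 15: 6.6, 18: 5.5, 21: 4.5, 24: 3.4, 27: 3.6, 30: 0.9, 33: 10.5, 36: 5.4, 39: 5.9, 42: 4.5, 45: 2.9, 48: 9.4, 51: 4.6, 54: 3.8, 57: 4.1, 60: -0.8, 63: 5.6}
sc3 0 {0: 29.1, 3: 19.0, 6: 16.1, 9: 13.5, 12: 11.5, 15: 9.9, 18: 8.0, 21: 8.9, 24: 9.6, 27: 8.8, 30: 8.3, 33: 7.1, 36: 6.1, 39: 5.6, 42: 5.8, 45: 6.3, 48: 8.1, 51: 9.4, 54: 10.1, 57: 10.1, 60: 10.3, 63: 9.2}
side9 9 {0: 21.3, 3: 20.1, 6: 23.0, 9: 28.5, 12: 27.2, 15: 20.0, 18: 16.1, 21: 15.0, 24: 15.5, 27: 14.8, 30: 14.4, 33: 12.4, 36: 11.8, 39: 8.9, 42: 3.2, 45: 5.7, 48: 2.7, 51: 3.0, 54: -0.2, 57: -0.9, 60: -4.6, 63: -7.8}
wrist9 12 {0: 24.3, 3: 26.0, 6: 27.6, 9: 28.8, 12: 29.5, 15: 27.5, 18: 25.3, 21: 23.5, 24: 20.4, 27: 16.5, 30: 14.5, 33: 12.5, 36: 8.7, 39: 6.0, 42: 4.5, 45: 2.4, 48: 2.0, 51: 1.8, 54: 3.0, 57: 2.2, 60: 2.8, 63: 2.4}
sc8 9 {0: 22.3, 3: 22.5, 6: 24.6, 9: 27.8, 12: 27.4, 15: 26.2, 18: 24.2, 21: 21.4, 24: 17.4, 27: 15.3, 30: 14.7, 33: 13.0, 36: 12.0, 39: 10.9, 42: 9.6, 45: 8.9, 48: 7.5, 51: 6.5, 54: 5.6, 57: 5.2, 60: 5.0, 63: 4.9}
```

The lid is at about 10.5° by the image fit in all three views, and the pan is unmoved, so caging works. I'll continue with a little extra push and check on the way.

{"op": "drive_tool", "data": {
  "targets": [
    [[0.86,0,0.12,-0.05,0.312,0,0],[0.86,0,0.12,-0.05,0.312,0,0],[0.86,0,0.12,-0.07,0.312,0,0],[0.86,0,0.12,-0.09,0.312,0,0],[0.86,0,0.12,-0.09,0.312,0,0],[0.86,0,0.12,-0.09,0.312,0,0],[0.86,0,0,0,0,0,0]]
  ]
}}

```text
t: 29.28
tool_pos: [0.6443, -0.1726, 0.2047]
ee_rot: [0.614, 0.789, 0.013, 0.013]
ft_force: [-4.6, -0.5, 3.1]
grip_width: 0.0122
grasp_force: 2.6
```

```bash
cat >> h.py <<'E'
def chk(k):
    lidcheck('sc'+k); A=[]
    for n in('side','wrist'): grab(n,n+k)
    for f in('side','wrist','sc'):
        d=lidangle(cv2.imread(f'pics/{f}{k}.png'),cal(f+k)); m=sorted(d,key=d.get)[-3:]; print(f,m,d[m[-1]])
    print('ideal err at 45/13',step(*pose(45,13,.026)))
E
python3 -c "
from h import *
chk('10')"
```

```text
29.275 [ 0.64430264 -0.1725711   0.20469884] Ftool [ 0.6  -4.45 -3.25] 0.012245765417744076 2.6078087836503983
tool arc angle 31.069226783004556 r 0.09543670890927779
(0.9905268549919128, (9, 10))
(0.4929378628730774, (6, 8))
side [0, 24, 27] 30.4
wrist [45, 42, 27] 26.6
sc [18, 21, 24] 21.6
ideal err at 45/13 (array([ 0.032,  0.564, -0.581]), array([1.886, 0.023, 0.011]))
```

{"op": "drive_tool", "data": {
  "targets": [
    [[0.86,0,0.03,-0.13,0.2,0,0],[0.86,0,0.09,-0.12,0.3,0,0],[0.86,0,0.09,-0.12,0.3,0,0],[0.86,0,0.09,-0.12,0.3,0,0],[0.86,0,0.09,-0.12,0.3,0,0],[0.86,0,0,0,0,0,0]]
  ]
}}

```text
t: 30.18
tool_pos: [0.6548, -0.1696, 0.2182]
ee_rot: [0.612, 0.787, -0.063, -0.048]
ft_force: [0.2, -1.0, -0.1]
grip_width: 0.0118
grasp_force: 0.0
```

```bash
python3 -c "
from h import *
chk('11')"
```

```text
30.175 [ 0.65482002 -0.16958961  0.21817593] Ftool [-0.96 -0.05  0.12] 0.011787715646084378 0.0
tool arc angle 42.97101482170803 r 0.09979087657524308
(0.9951892495155334, (10, 10))
(0.9094238877296448, (10, 10))
side [6, 3, 0] 39.4
wrist [48, 3, 0] 34.9
sc [21, 3, 0] 27.9
ideal err at 45/13 (array([ 0.03 ,  0.109, -0.038]), array([0.493, 0.023, 0.009]))
```

The bar slipped past the fingertips again, the lid fell shut, and the pan is unmoved. The tips seem to reach less far than assumed, so I'll check this from the earlier wrist pictures.

```bash
python3 - <<'E'
from h import *
M1=rotm([-.12,.993,0,0]); 
def tips(c,p,M,a,b,w):
    A,B=ray(c,*a),ray(c,*b); k=w/np.linalg.norm(A-B); m=(A+B)/2*k+c['origin']; return (M.T@(m-p)*1000).round(1)
print('open',tips(cal('w1'),[.4545,.0596,.2044],M1,(205,320),(437,320),.0856))
print('w3',tips(cal('w3'),[.4548,.0594,.1007],M1,(290,305),(354,305),.0213))
Mt=rotm([.593,.758,.215,.168])
print('w4',tips(cal('w4'),[.5962,-.1831,.209],Mt,(289,305),(353,305),.0256), 'cam in tool',M1.T@(cal('w3')['origin']-np.array([.4548,.0594,.1007])))
s=read_state(); print(step(*pose(0,-32,.0)))
E
```

```text
open [  6.8  -0.7 -37.9]
w3 [ 18.3  -0.4 -48.3]
w4 [  6.7   1.  -23.6] cam in tool [ 0.0779233  -0.00071071 -0.16884841]
(array([ 0.037, -1.741,  1.298]), array([-5.132,  0.018,  0.017]))
```

The evidence is consistent: the shut tips rested on the handle's top at 27 mm behind TCP. So the real tips lie about 27 mm behind TCP, and the bar was only at the fingertip edge. I'll retry about 18 mm deeper, watching the force.

{"op": "drive_tool", "data": {
  "targets": [
    [[0.77,0,0,-0.8,0,0,0],[0.77,0,-0.6,-0.8,0,0,0],[0.77,0,-0.6,0,-0.8,0,0],[0.77,0,-0.6,0,-0.8,0,0],[0.77,0,-0.6,0,-0.8,0,0],[0.77,0,-0.6,0,-0.8,0,0],[0.77,0,-0.6,0,-0.8,0,0],[0.77,0,-0.5,0,-0.8,0,0],[0.77,0,0,0,-0.3,0,0],[0.77,0,0,0,0,0,0]]
  ]
}}

```text
t: 31.58
tool_pos: [0.5609, -0.193, 0.2517]
ee_rot: [0.591, 0.759, 0.214, 0.169]
ft_force: [0.4, -0.6, 0.7]
grip_width: 0.0193
grasp_force: 0.0
```

```bash
python3 - <<'E'
from h import *
s=read_state(); print(s['t'],s['tool_pos'],s['grip_width'])
for d in(-.01,.032,.042): print(d,step(*pose(0,-32,d)))
E
```

```text
31.575 [ 0.56091996 -0.19300405  0.25169534] 0.019333887534361313
-0.01 (array([0.025, 0.4  , 2.56 ]), array([-0.039,  0.021,  0.015]))
0.032 (array([0.03 , 0.409, 4.24 ]), array([-0.039,  0.021,  0.015]))
0.042 (array([0.032, 0.411, 4.64 ]), array([-0.039,  0.021,  0.015]))
```

{"op": "drive_tool", "data": {
  "targets": [
    [[0.77,0.02,0.39,0.4,0,0,0],[0.77,0,0,0.8,0,0,0],[0.77,0,0,0.8,0,0,0],[0.77,0,0,0.6,0,0,0],[0.77,0,0,0.6,0,0,0],[0.77,0,0,0.5,0,0,0],[0.77,0,0,0.45,0,0,0],[0.77,0,0,0,0,0,0],[0.77,0,0,0,0,0,0]]
  ]
}}

```text
t: 32.7
tool_pos: [0.6234, -0.1775, 0.1688]
ee_rot: [0.591, 0.759, 0.214, 0.169]
ft_force: [-0.2, 0.7, -0.8]
grip_width: 0.0194
grasp_force: 0.0
```

```bash
python3 - <<'E'
from h import *
s=read_state(); print(s['t'],s['tool_pos'],s['ft_force'],s['grip_width'])
print('err',step(*pose(0,-32,.042)))
E
```

```text
32.7 [ 0.62337684 -0.17754776  0.16883191] [-0.21538171  0.66838119 -0.79741335] 0.01936797798631246
err (array([ 0.029, -0.038,  0.468]), array([-0.04 ,  0.013,  0.024]))
```

{"op": "drive_tool", "data": {
  "targets": [
    [[0.77,0,-0.03,0.24,0,0,0],[0.77,0,0,0.24,0,0,0],[0.77,0,0,0,0,0,0]]
  ]
}}

```text
t: 33.08
tool_pos: [0.6286, -0.1757, 0.1572]
ee_rot: [0.591, 0.76, 0.214, 0.168]
ft_force: [-0.8, 0.1, -0.2]
grip_width: 0.0191
grasp_force: 0.0
```

{"op": "drive_tool", "data": {
  "targets": [
    [[0.86,0,0,0,0,0,0],[0.86,0,0,0,0,0,0],[0.86,0,0,0,0,0,0]]
  ]
}}

```text
t: 33.45
tool_pos: [0.6288, -0.176, 0.158]
ee_rot: [0.591, 0.759, 0.214, 0.169]
ft_force: [-0.6, 1.0, 0.4]
grip_width: 0.0121
grasp_force: 0.0
```

{"op": "drive_tool", "data": {
  "targets": [
    [[0.95,0,0,0,0,0,0],[0.95,0,0,0,0,0,0],[0.95,0,0,0,0,0,0]]
  ]
}}

```text
t: 33.83
tool_pos: [0.6285, -0.1761, 0.1577]
ee_rot: [0.591, 0.759, 0.214, 0.169]
ft_force: [-1.7, -1.3, -0.5]
grip_width: 0.0056
grasp_force: 58.5
```

```bash
python3 - <<'E'
from h import *
s=read_state(); p0,M0=s['tool_pos'],rotm(s['ee_rot']); print(s['t'],p0,M0.T@s['ft_force'],s['grip_width'],s['grasp_force'])
print('err',step(*pose(0,-32,.042)))
h=PC+Y.apply(HIN); ax=Y.apply([0,1,0]); Q=R.from_rotvec(ax*np.radians(2.5)); print(step(h+Q.apply(p0-h),Q.as_matrix()@M0,p0,M0))
E
```

```text
33.825 [ 0.62850004 -0.17609137  0.15765009] [-0.84402618 -1.9222641  -0.55918222] 0.005599725577491892 58.50904405117035
err (array([ 0.021,  0.016, -0.025]), array([-0.046,  0.011,  0.022]))
(array([-0.   ,  0.074, -0.093]), array([ 0.312,  0.001, -0.   ]))
```

Firm 58 N grip on the bar now, with nothing touching the lid. Lift along the hinge arc.

{"op": "drive_tool", "data": {
  "targets": [
    [[0.95,0,0.074,-0.093,0.312,0,0],[0.95,0,0.074,-0.093,0.312,0,0],[0.95,0,0.074,-0.093,0.312,0,0],[0.95,0,0.074,-0.093,0.312,0,0],[0.95,0,0.074,-0.093,0.312,0,0],[0.95,0,0.074,-0.093,0.312,0,0],[0.95,0,0,0,0,0,0]]
  ]
}}

```text
t: 34.7
tool_pos: [0.6332, -0.175, 0.1754]
ee_rot: [0.607, 0.781, 0.113, 0.09]
ft_force: [-3.8, -2.5, 0.9]
grip_width: 0.0057
grasp_force: 59.3
```

```bash
sed -i 's/\.026/.042/g' h.py; python3 -c "
from h import *
chk('12')"
```

```text
34.7 [ 0.63315155 -0.17502765  0.17540099] Ftool [-1.5  -3.85 -2.04] 0.005697378867189069 59.30016875267029
tool arc angle 15.198797254152247 r 0.09904184759014492
(0.9927611947059631, (10, 10))
(0.4365665316581726, (18, 3))
side [9, 15, 12] 27.6
wrist [15, 21, 24] 28.6
sc [9, 15, 12] 28.6
ideal err at 45/13 (array([ 0.021,  1.131, -0.878]), array([3.717, 0.023, 0.014]))
```

{"op": "drive_tool", "data": {
  "targets": [
    [[0.95,0,0.06,-0.11,0.312,0,0],[0.95,0,0.07,-0.1,0.312,0,0],[0.95,0,0.074,-0.093,0.312,0,0],[0.95,0,0.074,-0.093,0.312,0,0],[0.95,0,0.074,-0.093,0.312,0,0],[0.95,0,0.074,-0.093,0.312,0,0],[0.95,0,0,0,0,0,0]]
  ]
}}

```text
t: 35.72
tool_pos: [0.6407, -0.1728, 0.1905]
ee_rot: [0.614, 0.789, 0.011, 0.01]
ft_force: [1.3, -1.7, -2.6]
grip_width: 0.0053
grasp_force: 59.0
```

```bash
python3 -c "
from h import *
chk('13')"
```

```text
35.725 [ 0.64071032 -0.17283344  0.19050663] Ftool [-1.94  0.78  2.64] 0.005305853812580211 58.96728515625
tool arc angle 29.778568339628844 r 0.0990964865280319
(0.9919435381889343, (10, 10))
(0.4206663966178894, (6, 7))
side [0, 30, 27] 29.0
wrist [33, 36, 39] 30.1
sc [24, 30, 27] 24.4
ideal err at 45/13 (array([ 0.004,  0.534, -0.52 ]), array([1.847, 0.017, 0.013]))
```

Lid at about 29°, small forces, pan unmoved. Continue the last 15°.

{"op": "drive_tool", "data": {
  "targets": [
    [[0.95,0,0.077,-0.09,0.312,0,0],[0.95,0,0.077,-0.09,0.312,0,0],[0.95,0,0.077,-0.09,0.312,0,0],[0.95,0,0.077,-0.09,0.312,0,0],[0.95,0,0.077,-0.09,0.312,0,0],[0.95,0,0.077,-0.08,0.312,0,0],[0.95,0,0,0,0,0,0],[0.95,0,0,0,0,0,0],[0.95,0,0,0,0,0,0]]
  ]
}}

```text
t: 37.0
tool_pos: [0.6522, -0.1699, 0.2035]
ee_rot: [0.61, 0.784, -0.091, -0.069]
ft_force: [1.5, -0.3, -2.9]
grip_width: 0.0057
grasp_force: 59.0
```

```bash
python3 -c "
from h import *
chk('14')
for f in('side14','wrist14','sc14'):
    d=lidangle(cv2.imread(f'pics/{f}.png'),cal(f)); print({k:v for k,v in d.items() if k>30})"
```

```text
37.0 [ 0.65222962 -0.1699154   0.20352299] Ftool [-0.65  2.06  2.54] 0.0057244311873371305 58.966264128685
tool arc angle 44.648806403915174 r 0.09929341735143402
(0.9928775429725647, (10, 10))
(0.3811330795288086, (10, 11))
side [36, 39, 42] 26.9
wrist [42, 51, 54] 30.5
sc [33, 39, 36] 23.0
ideal err at 45/13 (array([ 0.01 ,  0.018, -0.023]), array([-0.028,  0.023,  0.008]))
{33: 17.7, 36: 19.1, 39: 19.8, 42: 26.9, 45: 17.2, 48: 5.8, 51: 4.6, 54: 2.7, 57: 1.0, 60: -3.9, 63: -3.6}
{33: 22.0, 36: 23.5, 39: 26.5, 42: 26.9, 45: 26.5, 48: 25.6, 51: 29.1, 54: 30.5, 57: 26.7, 60: 20.9, 63: 18.0}
{33: 21.7, 36: 23.0, 39: 21.9, 42: 21.0, 45: 20.7, 48: 20.1, 51: 19.6, 54: 18.0, 57: 15.2, 60: 13.3, 63: 11.6}
```

The lid is held at about 44° (43–45° from the tool arc and the side view). The grip is firm and the pan is unmoved. Handing in.

```bash
python3 -c "
from h import *
print(close_job())"
```

```text
the job is handed in; nothing more can be done
None
```

I handed the job in at 37 s with the pan about 2 mm from the small ring's centre, by camera, and the gripper holding the lid open at about 44°; two earlier lid lifts slipped shut without moving the pan, and the hand-in returned no verdict.

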